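# Start a leak check on a phone

### The arm

A 6-joint arm with a two-finger parallel gripper is mounted at the origin on the work surface. World frame = base frame: x ahead of the robot, y to its left, z up, the work surface at z = 0. Lengths are in m, angles in rad, forces in N, time in s.
With the tool pointing down it reaches from about 0.375 to 0.9 m from the base axis. Payload 3.1 kg.
Tool frame: the origin (TCP) lies on the centre line of the jaws, within the pads' length; the fingertips stand robot.nose_length ahead of it and the grasp point (between the pads) lies 6 mm ahead of it (robot.nose_length is the distance from the TCP to the fingertips, in m); z points along the fingers, y is the line along which they close (so a half turn about z gives the same grasp; the last joint's range is limited). The gripper opens to 87 mm and grips with 3 to 60 N. Pads are 19 mm wide; open, the fingers measure 117 mm over their backs; the gripper's body (75 mm by 190 mm) begins 51 mm behind the grasp point.
Start: joints at [-1.329, 0.527, 1.433, -0, 1.181, -0.178], TCP at [0.255, -0.57, 0.248] pointing down, gripper open.
Joint ranges: [-3.08, 3.08], [-0.75, 2.2], [0.22, 2.44], [-1.43, 4.57], [0, 2.65], [-2.85, 2.85]. Speed limits (rad/s): [2.79, 2.79, 3.14, 3.14, 3.14, 3.14].

### API

Orientations are given as a unit quaternion [x, y, z, w].
In Python, from rig import robot gives the robot as it stands.
- The arm moves only by the shell command python3 -m crank 'ROWS' [FORCE]. ROWS is JSON, one flat list of numbers, 7 for each row, row after row: the shift along the tool's x, y, z in mm, then the turn, a rotation vector about the tool's x, y, z in degrees, then the closure in counts, from 0 (fully open) to 255 (shut). In form: [x, y, z, ax, ay, az, fingers, x, y, z, ax, ay, az, fingers, ...]. A call has exactly 5 rows; each row is the pose to reach, as a shift and turn from the pose commanded when the call began, along the tool's axes at that moment; what a row does not reach only later rows make up. A row lasts 1/12 s, in which the tool goes at most 41.7 mm and 7.16 degrees, less where a joint would pass 70% of its speed; a pose out of reach is approached as far as the arm can. A call with a gripper value outside its range is refused whole. The fingers move at their own pace and stop on an object; FORCE is the grip in N (left out, the last holds). Time passes only in rows, so rows that repeat a pose let the fingers close, or fill a call up. It gives the time, the measured TCP pose, the force, the opening and the grip force at its end, in the units of the state.
- robot.get_obs(): the state, without advancing time (a new reading comes with each control period).
- robot.camera(name): name is "scene" or "top"; returns a dict with "pixels" (384x512x3 uint8, red, green, blue), "intrinsics" (3x3 intrinsics, pixels), "extrinsics" (4x4, takes a point from camera to world coordinates). Camera axes: x right, y down, z forward; pixel columns grow to the right and rows downward; lengths in m; the calibration is good to about 2 mm. A picture is of the moment at which its call begins. There is no depth.
- robot.hand_in(): hands the job in; it is judged then, once.
The state is a dict: "time": time; "q": joint angles; "joint_velocities": joint speeds; "joint_torque": joint torques, N m; "position": TCP position; "tool_rot": TCP orientation; "ft_force": force on the tool from outside, world axes, zero at the start; "moment": the same for the moment, N m; "grip_width": finger opening in m; "grip_force": force on a finger pad.
Only numpy, scipy, OpenCV 4.12 (cv2) and the standard library are available. Lean on these libraries where they do the work, as an engineer would, in place of code of your own. Each camera call takes 0.05 s, during which the arm holds its last target. There are 200 camera calls.

### The job

Start a leak check using only your fingertips and picking nothing up: push the tester's phone tray fully home, then switch on the mains block beside the tester by pressing the raised half of its rocker right down. Then push the tester's square key fully down, where it stays, and last press the tester's round key fully down and keep it pressed: the program finishes while still holding the round key down. Keep strictly to this order, do not press the long bar key, and leave the loose things standing around where they are.

Things in the scene. Friction and masses are not known exactly. Their poses are not given: they have to be found in the camera images.
- tester: leak tester: grey console, 180 mm deep (x) x 260 mm wide (y) x 70 mm high, fixed to the table. Origin: centre of its underside on the table; its +x points away from the robot, +y to the left, front at x = -90 mm. Its flat deck (70 mm up) carries three keys in a row from left to right, 70 mm apart, which may be in any order; behind them stands a low black hood (from x = +44 mm back, 32 mm above the deck)
- tray_face (a point): centre of the outer front face of the aluminium plate on the front of the tester's phone tray (plate 170 mm wide, 40 mm high from 12 to 52 mm above the table, 12 mm thick). The tray slides along the tester's x; this point lies 102 mm in front of the tester's centre when the tray is home, farther out when open. This point moves with the tray
- tray (a joint): how far the tray stands out, in m: 0 = fully home against its stop, 0.05 = fully out; starts 0.025 to 0.045 out. Stays where it is left; about 2 N to slide it
- mains: white mains block 150 mm (x) x 75 mm (y) x 45 mm high, fixed to the table left or right of the tester; origin at the centre of its underside, its +x points roughly away from the robot. On its top, nearer its robot end, sits a grey rocker switch; a round socket lies beyond it
- rocker_pad (a point): point on top of the half of the rocker that starts raised (the half away from the robot), near its outer end; moves with the rocker. The rocker is 52 mm long along the block's x and 32 mm wide, made of two flat halves in a shallow V, pivoting about a line along the block's y at block x = -30 mm, 52 mm above the table. At the start this point is about 63 mm above the table and 17 mm beyond the pivot, and about 55 mm above the table and 20 mm beyond the pivot when switched on
- rocker (a joint): rocker angle in rad: 0 = off (far half raised), 0.44 = on (far half down and level, against its stop). Stays where it is left; about 3 N near the outer end turns it
- square_top (a point): centre of the top of the square key, cap 30 x 30 mm, grey, on the tester's deck; 84 mm above the table when up, 78 mm when fully down; moves with the key
- square (a joint): travel of the square key in m: 0 = up, 0.006 = fully down against its stop. It latches: no spring, it stays where it is pushed, and about 3 N moves it
- round_top (a point): centre of the top of the round key, cap 34 mm across, grey, on the tester's deck; 84 mm above the table when up, 78 mm when fully down; moves with the key
- round (a joint): travel of the round key in m: 0 = up, 0.006 = fully down against its stop. It springs back when let go: 1.2 N to start it, 4.8 N fully down
- bar_top (a point): centre of the top of the long narrow bar key, cap 52 mm (along the tester's x) x 14 mm (not to be pressed), grey, on the tester's deck; 84 mm above the table when up, 78 mm when fully down; moves with the key
- bar (a joint): travel of the bar key in m: 0 = up, 0.006 = fully down against its stop. It springs back: 1.2 N to start it, 4.8 N fully down
- tin: small white lidded pot, 34 mm across, 26 mm high, standing on the tester's deck near its front left corner; origin at the centre of its underside; loose, to be left alone
- bin: grey open parts box 110 x 75 x 30 mm on the table, on the other side of the tester from the mains block; origin at the centre of its underside; loose, to be left alone
- tape: roll of tape, 60 mm across, 24 mm high, lying on the table nearer the robot; origin at the centre of its underside; loose, to be left alone
- heatsink: dark finned metal block 40 x 40 x 36 mm on the table nearer the robot; origin at the centre of its underside; loose, to be left alone
- driver: screwdriver 170 mm long lying on the table at the left; origin within it, on the table; loose, to be left alone
- bottle: clear bottle 50 mm across, 120 mm high, standing beyond and beside the tester; origin at the centre of its underside; loose, to be left alone
- jar: amber jar 56 mm across, 70 mm high, standing beyond and beside the tester; origin at the centre of its underside; loose, to be left alone
Things that resemble listed ones, but are neither listed nor needed, are in the scene too. Leave any blue or yellow look-alike of the mains alone.

How it is judged:
By the outcome, as a careful person would: the job done as asked, in the order asked, and still so for the second after the job is handed in, while the arm keeps its last pose, push and grip.
It also fails if it takes over 51 s, if anything falls off the work surface, if the arm or the gripper's body presses on something with over 40 N, if the wrist force passes 120 N, or if a joint passes its speed limit or range.

## Working session

There is one attempt and no reset: what is moved stays moved. The work goes in short steps, Python scripts to look and compute and a shell command to move; the robot and the scene stay as the last step left them, time stands still between calls to the robot, and variables do not carry over. Pictures are saved under pics/ and viewed, at most 10 in all, crops included, and the job is handed in when it is done.

```bash
mkdir -p pics; ls; python3 - <<'E'
from rig import robot
import cv2,numpy as np
o=robot.get_obs();print(o['time'],o['position'],o['tool_rot'],o['grip_width'],robot.nose_length)
for n in('scene','top'):
    c=robot.camera(n);cv2.imwrite(f'pics/{n}0.png',c['pixels'][:,:,::-1]);np.savez(f'{n}0.npz',**c);print(n,np.round(c['intrinsics'],1).tolist(),np.round(c['extrinsics'],3).tolist())
E
```

```text
pics
0.0 [ 0.25514027 -0.56980516  0.2465698 ] [ 9.77949662e-01  2.08837943e-01 -4.96482606e-05 -1.08110578e-03] 0.08684661651328224 0.025
scene [[455.6, 0.0, 249.7], [0.0, 455.6, 195.3], [0.0, 0.0, 1.0]] [[-0.862, 0.312, -0.4, 1.016], [0.507, 0.556, -0.659, 0.882], [0.017, -0.771, -0.637, 0.934], [0.0, 0.0, 0.0, 1.0]]
top [[453.3, 0.0, 254.7], [0.0, 453.3, 193.5], [0.0, 0.0, 1.0]] [[-0.017, -0.984, 0.175, 0.218], [-1.0, 0.019, 0.01, -0.017], [-0.013, -0.175, -0.984, 1.555], [0.0, 0.0, 0.0, 1.0]]
```

View pics/scene0.png

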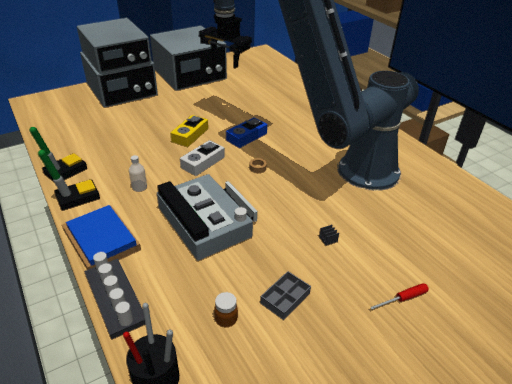

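View pics/top0.png

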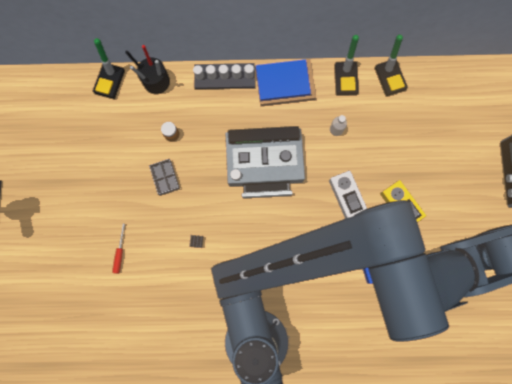

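The tester is at about top-view pixel (265,157). Its square key is on the left (244,157), the bar in the middle and the round key on the right (286,156). The tray plate is at (268,194) and the white mains block at (349,194). Next I'll enlarge both views.

```bash
python3 - <<'E'
import cv2
a=cv2.imread('pics/top0.png')[120:220,215:375];b=cv2.imread('pics/scene0.png')[135:260,150:270]
cv2.imwrite('pics/topc.png',cv2.resize(a,None,fx=5,fy=5,interpolation=cv2.INTER_CUBIC))
cv2.imwrite('pics/scc.png',cv2.resize(b,None,fx=4.8,fy=4.8,interpolation=cv2.INTER_CUBIC))
E
```

```text
(no output)
```

View pics/topc.png

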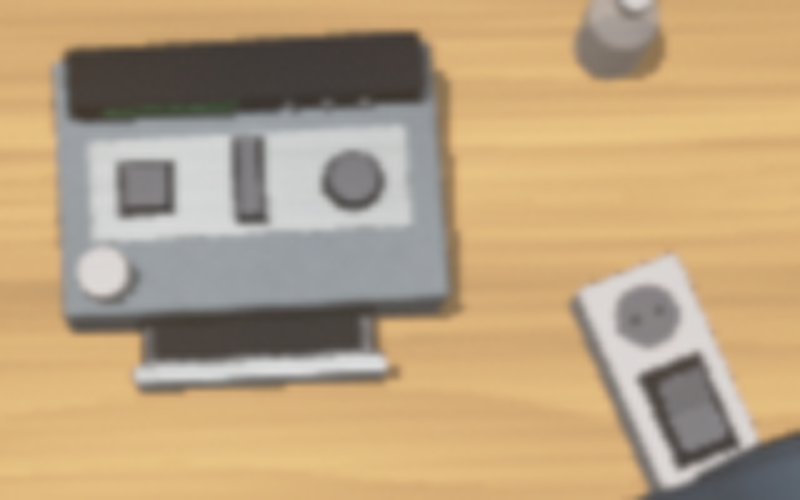

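View pics/scc.png

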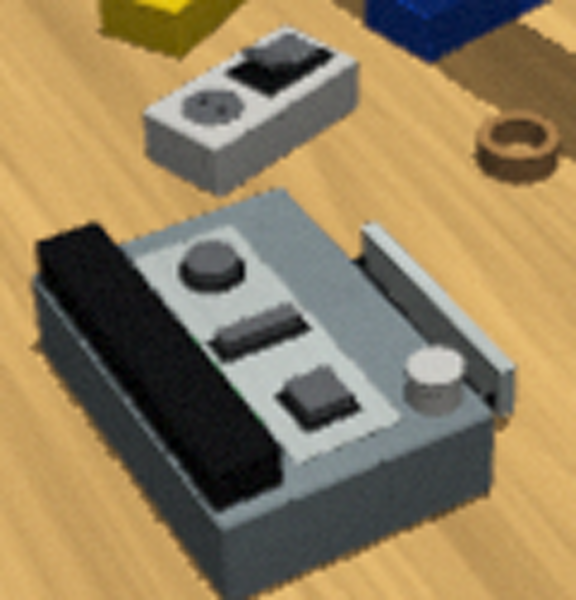

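The keys show as dark shapes on the pale panel in both views, at top crop (145,187), (249,178) and (353,178). The tray plate runs from (137,375) to (390,365), and the rocker's far half is near (683,385). I'll locate these by masks and triangulate them.

```bash
cat > h.py <<'E'
import numpy as np,cv2
C={n:dict(np.load(f'{n}0.npz')) for n in('scene','top')}
def ray(n,p,c=None):
    c=c or C[n];d=np.linalg.inv(c['intrinsics'])@[p[0],p[1],1];E=c['extrinsics'];return E[:3,3],E[:3,:3]@d/np.linalg.norm(d)
def plane(n,p,z,c=None):
    o,d=ray(n,p,c);return o+d*(z-o[2])/d[2]
def tri(pt,ps):
    A=0;b=0;R=[ray('top',pt),ray('scene',ps)]
    for o,d in R:
        P=np.eye(3)-np.outer(d,d);A=A+P;b=b+P@o
    x=np.linalg.solve(A,b);return x,max(np.linalg.norm(np.cross(x-o,d)) for o,d in R)
T=lambda u,v:(215+(u+.5)/5-.5,120+(v+.5)/5-.5)
S=lambda u,v:(150+(u+.5)/4.8-.5,135+(v+.5)/4.8-.5)
E
python3 - <<'E'
from h import *
np.set_printoptions(precision=4,suppress=True)
for f,name in(('pics/topc.png','top'),('pics/scc.png','scene')):
    g=cv2.imread(f);h=cv2.cvtColor(g,cv2.COLOR_BGR2HSV)
    for lab,m in(('dark',cv2.inRange(h,(0,0,60),(180,70,128))),('white',cv2.inRange(h,(0,0,165),(180,40,255)))):
        for c in cv2.findContours(m,cv2.RETR_EXTERNAL,cv2.CHAIN_APPROX_NONE)[0]:
            if 900<cv2.contourArea(c)<60000:
                r=cv2.minAreaRect(c);print(name,lab,np.round(r[0]),np.round(r[1]),round(r[2]))
for n,t,s in(('sq',(145,187),(318,392)),('rd',(353,178),(212,264)),('bar',(249,178),(262,328)),('plL',(137,372),(508,372)),('plR',(388,360),(368,226)),('rock',(681,383),(285,52)),('tin',(103,272),(435,366)),('mainsFarL',(577,298),(218,148)),('mainsFarR',(676,255),(146,115))):
    print(n,*tri(T(*t),S(*s)))
E
```

```text
top dark [722. 467.] [ 64. 155.] 90
top dark [689. 411.] [104.  64.] 66
top dark [260. 331.] [ 53. 380.] 87
top dark [146. 189.] [52. 53.] 90
top dark [353. 182.] [58. 55.] 18
top dark [249. 180.] [84. 29.] 88
top dark [614.  61.] [53. 25.] 4
top dark [249.  80.] [ 74. 372.] 87
top white [260. 368.] [ 19. 251.] 87
top white [669. 370.] [218. 108.] 66
top white [244. 206.] [167. 347.] 88
scene dark [318. 401.] [69. 63.] 50
scene dark [257. 333.] [ 37. 103.] 69
scene dark [212. 267.] [52. 67.] 90
scene dark [284. 372.] [382. 420.] 66
scene dark [213. 107.] [32. 58.] 90
scene dark [259. 137.] [ 95. 222.] 76
scene dark [278.  61.] [ 55. 103.] 58
scene white [434. 364.] [35. 55.] 90
scene white [267. 338.] [289. 112.] 51
scene white [439. 296.] [205.  14.] 46
scene white [249.  87.] [ 71. 205.] 58
sq [0.6068 0.0314 0.0789] 0.0012007568559663632
rd [ 0.6099 -0.1079  0.0777] 0.0004970716324835595
bar [ 0.6105 -0.0377  0.0782] 0.0002297500464621416
plL [0.4847 0.0405 0.0485] 0.0005524723206194671
plR [ 0.4899 -0.1292  0.0478] 0.00033204644391317847
rock [ 0.462  -0.3179  0.0686] 0.006173942180813442
tin [0.5452 0.0596 0.0941] 0.0008344318239618512
mainsFarL [ 0.5337 -0.261   0.0424] 0.002577444724895463
mainsFarR [ 0.5609 -0.3291  0.0387] 7.053772358392274e-05
```

```bash
python3 - <<'E'
from h import *
np.set_printoptions(precision=4,suppress=True)
print('tape',plane('scene',S(517,140),.024))
print('rockbezel top',plane('top',T(689,411),.053),'scene',plane('scene',S(280,60),.055))
for p in((577,298),(676,255)):print(plane('top',T(*p),.045))
print('tester',[plane('top',T(*p),.07) for p in((65,318),(445,300),(60,65),(425,45))])
from rig import robot
from scipy.spatial.transform import Rotation as R
o=robot.get_obs();print(R.from_quat(o['tool_rot']).as_matrix())
tgt=np.array([.43,-.06,.2466]);print((R.from_quat(o['tool_rot']).inv().apply(tgt-o['position']))*1000)
E
```

```text
tape [ 0.3357 -0.1922  0.024 ]
rockbezel top [ 0.4507 -0.3291  0.053 ] scene [ 0.4571 -0.3235  0.055 ]
[ 0.531  -0.2592  0.045 ]
[ 0.5595 -0.3278  0.045 ]
tester [array([0.5189, 0.0871, 0.07  ]), array([ 0.5262, -0.1671,  0.07  ]), array([0.6951, 0.0893, 0.07  ]), array([ 0.704 , -0.1599,  0.07  ])]
[[ 0.9128  0.4085 -0.0005]
 [ 0.4085 -0.9128  0.0019]
 [ 0.0004 -0.0019 -1.    ]]
[ 367.832  -393.9549    0.9678]
```

```bash
python3 -m crank '[28,-30,0,0,0,0,255,56,-60,0,0,0,0,255,84,-90,0,0,0,0,255,112,-120,0,0,0,0,255,140,-150,0,0,0,0,255]' 20; python3 -m crank '[28,-30,0,0,0,0,255,56,-60,0,0,0,0,255,84,-90,0,0,0,0,255,112,-120,0,0,0,0,255,140,-150,0,0,0,0,255]'; python3 -m crank '[28,-30,0,0,0,0,255,56,-60,0,0,0,0,255,84,-90,0,0,0,5,255,88,-94,0,0,0,12,255,88,-94,0,0,0,19,255]'; python3 -m crank '[0,0,0,0,0,3.5,255,0,0,0,0,0,3.5,255,0,0,0,0,0,3.5,255,0,0,0,0,0,3.5,255,0,0,0,0,0,3.5,255]'
```

```text
time: 0.52
position: [0.3219, -0.3743, 0.2471]
tool_rot: [0.978, 0.208, -0.0, -0.001]
ft_force: [0.2, -0.3, 0.5]
grip_width: 0.0614
grip_force: 0.0
time: 0.93
position: [0.3883, -0.1802, 0.2474]
tool_rot: [0.978, 0.209, -0.0, -0.0]
ft_force: [0.4, -0.3, 0.5]
grip_width: 0.0284
grip_force: 0.0
time: 1.35
position: [0.4304, -0.0573, 0.2474]
tool_rot: [0.999, 0.044, -0.0, -0.0]
ft_force: [0.7, -0.8, 0.7]
grip_width: 0.0017
grip_force: 0.0
time: 1.77
position: [0.4301, -0.0607, 0.2475]
tool_rot: [1.0, 0.014, -0.0, -0.0]
ft_force: [-0.1, -0.1, 0.5]
grip_width: 0.0007
grip_force: 0.0
```

```bash
python3 -m crank '[0,0,40,0,0,0,255,0,0,80,0,0,0,255,0,0,120,0,0,0,255,0,0,160,0,0,0,255,0,0,182,0,0,0,255]'; python3 -m crank '[8,0,0,0,0,0,255,16,0,0,0,0,0,255,24,0,0,0,0,0,255,30,0,0,0,0,0,255,36,0,0,0,0,0,255]'; python3 - <<'E'
from rig import robot
import cv2,numpy as np
ims=[]
for n in('scene','top'):
    c=robot.camera(n);np.savez(f'{n}0.npz',**c);ims.append(c['pixels'][:,:,::-1])
a=ims[1][120:220,215:375];b=ims[0][135:260,150:270]
cv2.imwrite('pics/topc1.png',cv2.resize(a,None,fx=5,fy=5,interpolation=cv2.INTER_CUBIC))
cv2.imwrite('pics/scc1.png',cv2.resize(b,None,fx=4.8,fy=4.8,interpolation=cv2.INTER_CUBIC))
E
```

```text
time: 2.18
position: [0.4289, -0.0604, 0.0625]
tool_rot: [1.0, 0.014, -0.002, -0.001]
ft_force: [-1.1, 0.3, -0.1]
grip_width: 0.0002
grip_force: 0.0
time: 2.6
position: [0.4687, -0.06, 0.0674]
tool_rot: [1.0, 0.014, 0.002, 0.001]
ft_force: [1.2, 0.5, -0.1]
grip_width: 0.0007
grip_force: 0.0
```

View pics/topc1.png

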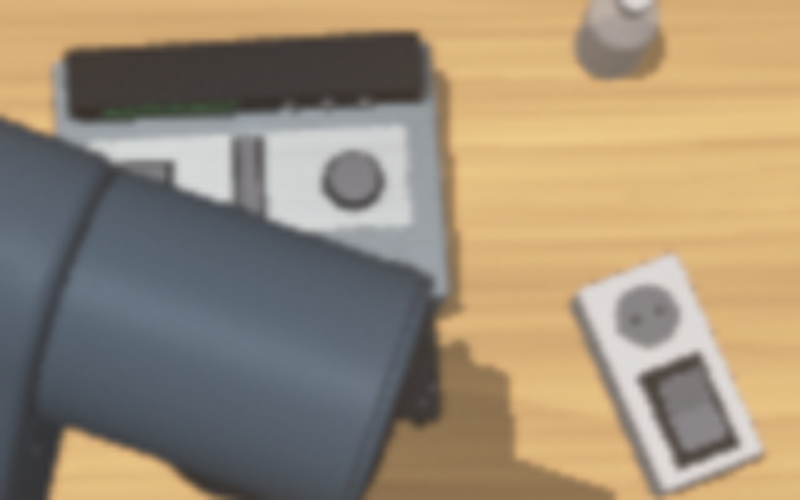

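View pics/scc1.png

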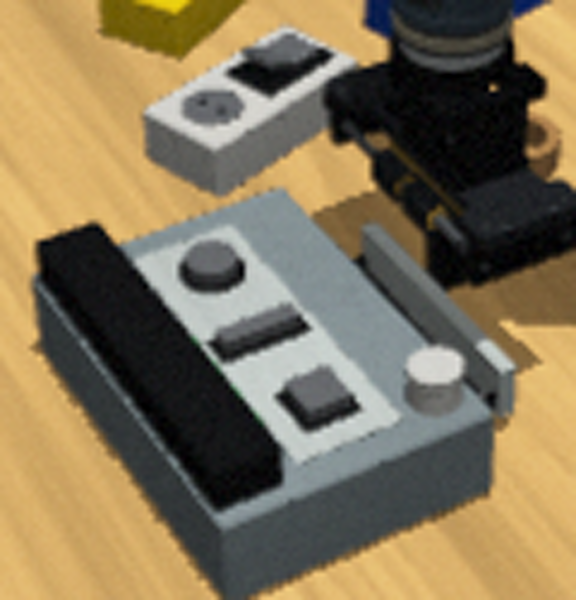

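The gripper is now just in front of the tray plate, and the whole mains block is visible with top-crop corners (577,298), (676,255), (762,455) and (665,493). Now I'll push the tray.

```bash
python3 -m crank '[4,0,0,0,0,0,255,8,0,0,0,0,0,255,12,0,0,0,0,0,255,16,0,0,0,0,0,255,20,0,0,0,0,0,255]'; python3 -m crank '[2,0,0,0,0,0,255,4,0,0,0,0,0,255,6,0,0,0,0,0,255,8,0,0,0,0,0,255,9,0,0,0,0,0,255]';python3 -m crank '[1,0,0,0,0,0,255,2,0,0,0,0,0,255,3,0,0,0,0,0,255,4,0,0,0,0,0,255,4,0,0,0,0,0,255]'
python3 - <<'E'
from h import *
np.set_printoptions(precision=4,suppress=True)
q=[plane('top',T(*p),.045)[:2] for p in((577,298),(676,255),(762,455),(665,493))]
print(np.array(q),np.mean(q,0))
g=cv2.imread('pics/topc1.png');h=cv2.cvtColor(g,cv2.COLOR_BGR2HSV);m=cv2.inRange(h,(0,0,165),(180,40,255));m[:,:540]=0;m[:200]=0
c=max(cv2.findContours(m,cv2.RETR_EXTERNAL,cv2.CHAIN_APPROX_NONE)[0],key=cv2.contourArea);b=cv2.boxPoints(cv2.minAreaRect(c));print(b);q=np.array([plane('top',T(*p),.045)[:2] for p in b]);print(q,q.mean(0))
E
```

```text
time: 3.12
position: [0.4857, -0.0585, 0.0655]
tool_rot: [1.0, 0.014, -0.001, -0.0]
ft_force: [-2.6, 0.4, 1.5]
grip_width: 0.0008
grip_force: 1.2
time: 3.53
position: [0.4953, -0.0585, 0.0654]
tool_rot: [1.0, 0.014, -0.0, -0.0]
ft_force: [-2.3, 1.3, 0.2]
grip_width: 0.0004
grip_force: 1.0
time: 3.95
position: [0.4995, -0.0586, 0.0655]
tool_rot: [1.0, 0.014, 0.0, 0.0]
ft_force: [-1.3, 0.7, -0.9]
grip_width: 0.0005
grip_force: 0.9
[[ 0.531  -0.2592]
 [ 0.5595 -0.3278]
 [ 0.4211 -0.3779]
 [ 0.3968 -0.3117]] [ 0.4771 -0.3191]
[[574.5253 292.4237]
 [673.7323 248.3969]
 [764.2847 452.4417]
 [665.0776 496.4684]]
[[ 0.5349 -0.2577]
 [ 0.5642 -0.3265]
 [ 0.4228 -0.3795]
 [ 0.3944 -0.3116]] [ 0.4791 -0.3188]
```

```bash
python3 -m crank '[1,0,0,0,0,0,255,2,0,0,0,0,0,255,3,0,0,0,0,0,255,4,0,0,0,0,0,255,4,0,0,0,0,0,255]';python3 -m crank '[1,0,0,0,0,0,255,2,0,0,0,0,0,255,3,0,0,0,0,0,255,4,0,0,0,0,0,255,4,0,0,0,0,0,255]'
```

```text
time: 4.37
position: [0.5029, -0.0585, 0.0655]
tool_rot: [1.0, 0.014, -0.001, -0.0]
ft_force: [-3.0, 1.1, -0.3]
grip_width: 0.0005
grip_force: 1.6
time: 4.78
position: [0.5032, -0.0584, 0.0655]
tool_rot: [1.0, 0.015, -0.005, -0.0]
ft_force: [-10.5, -4.4, 6.3]
grip_width: 0.0001
grip_force: 5.3
```

```bash
python3 -m crank '[1,0,0,0,0,0,255,2,0,0,0,0,0,255,2,0,0,0,0,0,255,2,0,0,0,0,0,255,2,0,0,0,0,0,255]';python3 -m crank '[-4,0,0,0,0,0,255,-12,0,0,0,0,0,255,-25,0,0,0,0,0,255,-40,0,0,0,0,0,255,-50,0,-30,0,0,0,255]'; python3 - <<'E'
from rig import robot
import numpy as np
from scipy.spatial.transform import Rotation as R
o=robot.get_obs();r=R.from_quat(o['tool_rot']);print(o['position'],r.inv().apply(np.array([.466,-.3237,.13])-o['position'])*1000)
E
```

```text
time: 5.2
position: [0.5033, -0.0583, 0.0655]
tool_rot: [1.0, 0.015, -0.006, -0.001]
ft_force: [-14.1, -5.9, 8.8]
grip_width: 0.0001
grip_force: 7.1
time: 5.62
position: [0.4571, -0.0593, 0.0924]
tool_rot: [1.0, 0.014, -0.003, -0.001]
ft_force: [-0.0, 0.2, 0.7]
grip_width: 0.0005
grip_force: 0.0
[ 0.45709953 -0.0592831   0.09239878] [  1.41031055 264.45936199 -38.32262553]
```

```bash
python3 -m crank '[0,0,-40,0,0,0,255,0,40,-50,0,0,0,255,0,80,-50,0,0,0,255,0,120,-50,0,0,0,255,0,160,-50,0,0,0,255]';python3 -m crank '[0,40,0,0,0,0,255,0,80,0,0,0,0,255,0,104,0,0,0,-7,255,0,104,0,0,0,-14,255,0,104,0,0,0,-20,255]';python3 -m crank '[0,0,0,0,0,0,255,0,0,0,0,0,0,255,0,0,0,0,0,0,255,0,0,0,0,0,0,255,0,0,0,0,0,0,255]'; python3 - <<'E'
from rig import robot
import numpy as np
from scipy.spatial.transform import Rotation as R
o=robot.get_obs();r=R.from_quat(o['tool_rot']);print(o['position'],r.as_matrix()[:,0],r.inv().apply(np.array([.466,-.3237,.08])-o['position'])*1000)
E
```

```text
time: 6.03
position: [0.4656, -0.2224, 0.147]
tool_rot: [1.0, 0.014, 0.003, 0.002]
ft_force: [0.5, 0.5, -0.3]
grip_width: 0.0004
grip_force: 0.0
time: 6.45
position: [0.468, -0.3275, 0.1461]
tool_rot: [0.982, 0.189, 0.002, 0.003]
ft_force: [0.9, 0.2, -0.7]
grip_width: 0.0006
grip_force: 0.0
time: 6.87
position: [0.467, -0.3233, 0.1457]
tool_rot: [0.982, 0.187, 0.0, 0.0]
ft_force: [-0.2, -0.6, -0.3]
grip_width: 0.0005
grip_force: 0.0
[ 0.4669998  -0.32333792  0.14569864] [9.29847438e-01 3.67945150e-01 3.29165669e-04] [-1.08451529 -0.0746702  65.69824658]
```

```bash
python3 -m crank '[0,0,20,0,0,0,255,0,0,40,0,0,0,255,0,0,48,0,0,0,255,0,0,50,0,0,0,255,0,0,52,0,0,0,255]';python3 -m crank '[0,0,2,0,0,0,255,0,0,4,0,0,0,255,0,0,6,0,0,0,255,0,0,8,0,0,0,255,0,0,9,0,0,0,255]';python3 -m crank '[0,0,1,0,0,0,255,0,0,2,0,0,0,255,0,0,3,0,0,0,255,0,0,4,0,0,0,255,0,0,5,0,0,0,255]'
```

```text
time: 7.28
position: [0.4668, -0.3234, 0.0934]
tool_rot: [0.982, 0.187, -0.0, -0.0]
ft_force: [1.5, -0.1, 0.0]
grip_width: 0.0005
grip_force: 0.0
time: 7.7
position: [0.4677, -0.3242, 0.0853]
tool_rot: [0.982, 0.187, 0.001, 0.001]
ft_force: [1.8, 0.8, 3.4]
grip_width: 0.0004
grip_force: 1.7
time: 8.12
position: [0.4669, -0.324, 0.0802]
tool_rot: [0.982, 0.187, 0.0, 0.0]
ft_force: [1.1, 1.0, 16.0]
grip_width: 0.0005
grip_force: 7.9
```

```bash
python3 -m crank '[0,0,0.5,0,0,0,255,0,0,1,0,0,0,255,0,0,1,0,0,0,255,0,0,1,0,0,0,255,0,0,1,0,0,0,255]';python3 -m crank '[0,0,-10,0,0,0,255,0,0,-35,0,0,0,255,0,0,-60,0,0,0,255,0,0,-60,0,0,7,255,0,0,-60,0,0,14,255]';python3 -m crank '[0,0,0,0,0,6,255,0,0,0,0,0,6,255,0,0,0,0,0,6,255,0,0,0,0,0,6,255,0,0,0,0,0,6,255]'; python3 - <<'E'
from rig import robot
import numpy as np,cv2
from scipy.spatial.transform import Rotation as R
o=robot.get_obs();r=R.from_quat(o['tool_rot']);print(o['position'],[r.inv().apply(np.array(p)-o['position'])*1000 for p in((.607,.031,.14),(.610,-.108,.14))])
c=robot.camera('scene');cv2.imwrite('pics/s2.png',cv2.resize(c['pixels'][135:260,150:290,::-1],None,fx=4.8,fy=4.8,interpolation=cv2.INTER_CUBIC))
E
```

```text
time: 8.53
position: [0.4669, -0.324, 0.0803]
tool_rot: [0.982, 0.188, 0.0, 0.001]
ft_force: [-0.1, 1.5, 13.5]
grip_width: 0.0
grip_force: 7.1
time: 8.95
position: [0.4664, -0.3238, 0.1398]
tool_rot: [0.998, 0.064, -0.0, 0.001]
ft_force: [-1.0, 0.1, -0.4]
grip_width: 0.0007
grip_force: 0.0
time: 9.37
position: [0.4663, -0.3233, 0.1382]
tool_rot: [1.0, 0.015, -0.0, -0.0]
ft_force: [-0.4, -0.4, -0.9]
grip_width: 0.0004
grip_force: 0.0
[ 0.46630561 -0.32334524  0.13816382] [array([ 151.13049989, -350.02217875,   -1.69551869]), array([ 150.01041109, -210.99436675,   -1.80906706])]
```

View pics/s2.png

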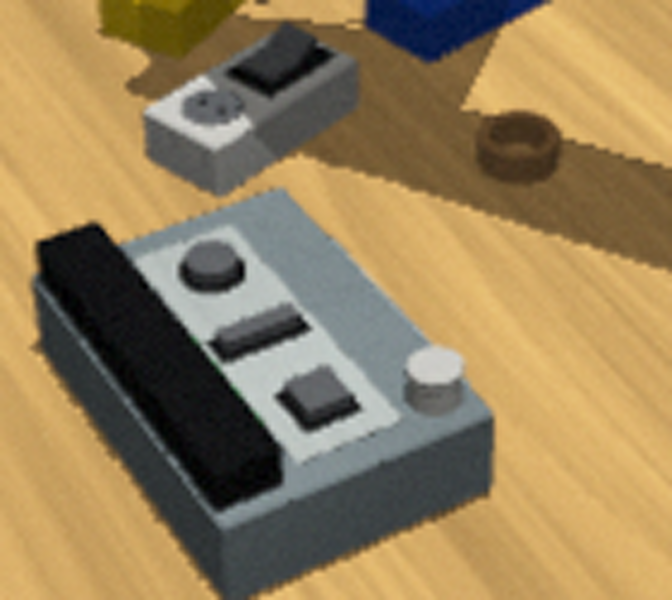

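The tray is hidden behind the tester's front, so it is home. The rocker's near half now stands up at (295,45), so it is on. Next is the square key.

```bash
python3 -m crank '[15,-35,-10,0,0,0,255,30,-70,-10,0,0,0,255,45,-105,-10,0,0,0,255,60,-140,-10,0,0,0,255,75,-175,-10,0,0,0,255]';python3 -m crank '[15,-35,0,0,0,0,255,30,-70,0,0,0,0,255,45,-105,0,0,0,0,255,60,-140,0,0,0,0,255,76,-175,0,0,0,0,255]';python3 -m crank '[0,0,0,0,0,0,255,0,0,5,0,0,0,255,0,0,15,0,0,0,255,0,0,25,0,0,0,255,0,0,32,0,0,0,255]'
```

```text
time: 9.83
position: [0.537, -0.145, 0.1485]
tool_rot: [1.0, 0.014, -0.0, -0.0]
ft_force: [-0.5, -0.0, -0.2]
grip_width: 0.0005
grip_force: 0.0
time: 10.25
position: [0.6078, 0.0325, 0.1484]
tool_rot: [1.0, 0.015, -0.0, 0.0]
ft_force: [0.9, -0.8, -0.2]
grip_width: 0.0004
grip_force: 0.0
time: 10.67
position: [0.6064, 0.0291, 0.1146]
tool_rot: [1.0, 0.013, -0.002, -0.0]
ft_force: [-0.1, -0.7, -0.2]
grip_width: 0.0005
grip_force: 0.0
```

```bash
python3 -m crank '[0,0,2,0,0,0,255,0,0,4,0,0,0,255,0,0,6,0,0,0,255,0,0,7,0,0,0,255,0,0,8,0,0,0,255]';python3 -m crank '[0,0,1,0,0,0,255,0,0,2,0,0,0,255,0,0,3,0,0,0,255,0,0,4,0,0,0,255,0,0,4,0,0,0,255]';python3 -m crank '[0,0,1,0,0,0,255,0,0,2,0,0,0,255,0,0,3,0,0,0,255,0,0,3,0,0,0,255,0,0,3,0,0,0,255]'
```

```text
time: 11.08
position: [0.6078, 0.03, 0.1089]
tool_rot: [1.0, 0.014, 0.0, 0.0]
ft_force: [-1.3, -0.9, 3.0]
grip_width: 0.0005
grip_force: 1.4
time: 11.5
position: [0.6081, 0.0304, 0.1046]
tool_rot: [1.0, 0.014, 0.0, 0.0]
ft_force: [-0.4, -1.7, 1.7]
grip_width: 0.0003
grip_force: 1.1
time: 11.92
position: [0.6081, 0.0305, 0.1033]
tool_rot: [1.0, 0.014, 0.001, 0.0]
ft_force: [-2.6, -1.8, 13.2]
grip_width: 0.0005
grip_force: 6.2
```

```bash
python3 -m crank '[0,0,1,0,0,0,255,0,0,1,0,0,0,255,0,0,1,0,0,0,255,0,0,1,0,0,0,255,0,0,1,0,0,0,255]';python3 -m crank '[0,0,-10,0,0,0,255,0,0,-40,0,0,0,255,0,30,-45,0,0,0,255,0,65,-45,0,0,0,255,0,100,-45,0,0,0,255]';python3 -m crank '[0,38,0,0,0,0,255,0,38,0,0,0,0,255,0,38,10,0,0,0,255,0,38,25,0,0,0,255,0,38,32,0,0,0,255]';python3 -m crank '[0,0,0,0,0,0,255,0,0,0,0,0,0,255,0,0,0,0,0,0,255,0,0,1,0,0,0,255,0,0,2,0,0,0,255]'
```

```text
time: 12.33
position: [0.6081, 0.0304, 0.1033]
tool_rot: [1.0, 0.014, 0.001, 0.0]
ft_force: [-4.5, -1.3, 17.7]
grip_width: 0.0004
grip_force: 8.8
time: 12.75
position: [0.6113, -0.0692, 0.1463]
tool_rot: [1.0, 0.015, 0.001, -0.0]
ft_force: [1.4, -0.3, -0.6]
grip_width: 0.0004
grip_force: 0.0
time: 13.17
position: [0.6102, -0.1056, 0.1112]
tool_rot: [1.0, 0.014, -0.002, -0.001]
ft_force: [-0.9, 0.9, -0.7]
grip_width: 0.0004
grip_force: 0.0
time: 13.58
position: [0.6122, -0.1071, 0.1122]
tool_rot: [1.0, 0.014, 0.001, 0.0]
ft_force: [0.5, -1.0, -0.3]
grip_width: 0.0007
grip_force: 0.0
```

```bash
python3 -m crank '[0,0,2,0,0,0,255,0,0,4,0,0,0,255,0,0,6,0,0,0,255,0,0,8,0,0,0,255,0,0,9,0,0,0,255]';python3 -m crank '[0,0,1,0,0,0,255,0,0,2,0,0,0,255,0,0,2,0,0,0,255,0,0,2,0,0,0,255,0,0,2,0,0,0,255]'
```

```text
time: 14.0
position: [0.6121, -0.1074, 0.1033]
tool_rot: [1.0, 0.014, 0.001, -0.0]
ft_force: [-2.5, 1.4, 11.8]
grip_width: 0.0006
grip_force: 6.2
time: 14.42
position: [0.6122, -0.1074, 0.1032]
tool_rot: [1.0, 0.014, 0.001, 0.0]
ft_force: [-2.3, 1.9, 15.8]
grip_width: 0.0007
grip_force: 7.8
```

```bash
python3 - <<'E'
from rig import robot
import cv2
c=robot.camera('scene');cv2.imwrite('pics/s3.png',cv2.resize(c['pixels'][120:270,140:290,::-1],None,fx=4,fy=4,interpolation=cv2.INTER_CUBIC));print(robot.get_obs()['ft_force'])
E
```

```text
[-2.51003763  0.95448246 15.90758993]
```

View pics/s3.png

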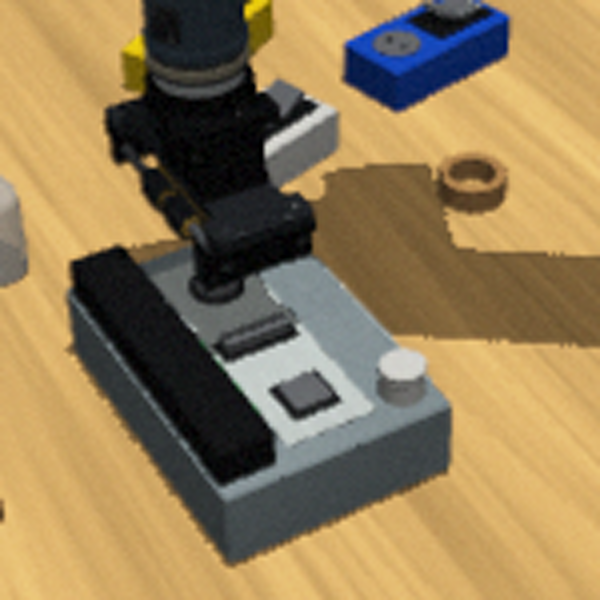

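The square key sits low at (308,393), the bar is up, and the fingertips are holding the round key down at (215,285). The pot and tape haven't moved.

```bash
python3 -c "
from rig import robot
print(robot.hand_in())"
```

```text
the job is handed in; nothing more can be done
None
```

I handed the job in at about 14.5 s with the tray home, the mains on, the square key latched down and the fingertips still holding the round key fully down, all done in that order; the bar key is still up, and I saw none of the loose things move.

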